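# Close up the drying stack and hold its spring keeper locked

## Task

Finish the drying stack: lay the two loose slats from the cork mat crosswise on its upper layer, each straight above one of the two dark bearers of the board. Then take the red keeper from its blue stand, put its stem into the keyed socket in the middle of the stack with the bar parallel to those two slats, push it fully home against the spring and, still pressing, turn it a quarter turn clockwise (seen from above) to its stop, so that the bar lies across both slats. Finish while still gripping the keeper and holding it pressed fully home and turned, do not let go; leave the stack in order and the other things on the bench where they are.

Things in the scene. Friction and masses are not known exactly. Their poses are not given: they have to be found in the camera images.
- board: drying board, fixed: plywood 210 x 210 x 12 mm, origin at the centre of its underside, z up. Two fixed dark bearers along its x (190 x 24 x 14 mm, at y = +55 and -55 mm, top at z = 26 mm); the square socket housing (60 x 60 mm, brass top at z = 36 mm) at its centre. The two loose slats belong above the bearers, along x: centres at x = 0, y = +-55, z = 47 mm.
- socket (a point): centre of the socket's mouth, on the brass top; axes as the board's. Keyhole: 28 x 28 mm opening for the stem and a slot 13 mm wide, 46 mm long along the board's x for the lugs. The brass ledge is 8 mm thick; below it the lugs can turn clockwise (seen from above) about 90 degrees to a stop, not the other way, and only with the keeper pushed in nearly all the way.
- plunger (a joint): spring plunger under the stem, in m: 0 = up (its face 6 mm below the brass top), 0.013 = fully down (face 19 mm below the brass top). Force 3 N at the start, 10 N fully down. Let go after the turn, it lifts the keeper about 4 mm, up to the ledge.
- slat_a_mid (a point): centre of a loose pale slat, 190 x 24 x 14 mm (x along its length, z up), 55 g; starts flat on the cork mat (3 mm thick), its centre 10 mm above the bench. The slats are interchangeable and may point either way.
- slat_b_mid (a point): centre of the other loose pale slat, the same.
- under_a_mid (a point): centre of a loose, slightly darker slat (190 x 24 x 14 mm) already lying across the bearers along the board's y axis, about x = -55 mm, top at z = 40 mm; it stays there.
- under_b_mid (a point): the other such slat, about x = +55 mm.
- keeper_grip (a point): centre of the keeper's black grip block (44 mm along the keeper's x, 18 mm thick along y, 30 mm high), z up; about 220 g, the same after a half turn. Under it a red bar 156 (x) x 24 x 10 mm, top 15 mm and underside 25 mm below this point. Starts upright in the stand, this point 67 mm above the bench; fully home it is 46 mm above the socket's mouth, the bar 3 mm above the two slats.
- keeper_tip (a point): centre of the lower end of the keeper's steel stem (20 mm in diameter), 65 mm below the grip's centre; here two lugs stick out along the keeper's x axis (38 mm over both, 6 mm wide, 7 mm high).
- stand: blue block 80 x 80 x 42 mm, fixed, with a 46 mm hole that holds the keeper's stem loosely; origin at the centre of its underside.
- glue_tin: yellow tin, 72 mm in diameter, 85 mm high, origin under its centre; bystander.
- jar: small glass jar, 56 mm in diameter, 75 mm high, origin under its centre; bystander.
- brush: brush lying flat, 170 mm long along its x, origin at the middle underneath; bystander.
Mind the look-alikes: they are no part of the job. What is shaped like the part that bears slat_a_mid but orange or turquoise is not meant.

How it is judged (in metres and radians):
On the way, in this order (a step that is already met when the one before it is completed fails the run):
1. both loose slats lie crosswise on the upper layer, above the bearers, let go (x of slat_a_mid in the frame of board between -0.02 and 0.02 m and z of slat_a_mid in the frame of board between 0.043 and 0.051 m and angle between the x axis of each of slat_a_mid, slat_b_mid and the x axis of board, either way round below 0.14 rad and x of slat_b_mid in the frame of board between -0.02 and 0.02 m and z of slat_b_mid in the frame of board between 0.043 and 0.051 m and ((y of slat_a_mid in the frame of board between 0.042 and 0.068 m and y of slat_b_mid in the frame of board between -0.068 and -0.042 m) or (y of slat_a_mid in the frame of board between -0.068 and -0.042 m and y of slat_b_mid in the frame of board between 0.042 and 0.068 m)) and x of under_a_mid in the frame of board between -0.069 and -0.041 m and z of under_a_mid in the frame of board between 0.029 and 0.037 m and angle between the x axis of each of under_a_mid, under_b_mid and the y axis of board, either way round below 0.15 rad and x of under_b_mid in the frame of board between 0.041 and 0.069 m and z of under_b_mid in the frame of board between 0.029 and 0.037 m and contact force between the fingers and slat_a below 0.1 N and contact force between the fingers and slat_b below 0.1 N), for 0.2 s.
2. the keeper is pushed home in the socket with its bar still along the slats (value of joint plunger above 0.01 m and x of keeper_grip in the frame of socket between -0.007 and 0.007 m and y of keeper_grip in the frame of socket between -0.007 and 0.007 m and z of keeper_grip in the frame of socket between 0.042 and 0.051 m and angle between keeper_grip's own z axis and vertical below 0.1 rad and angle between the x axis of keeper_grip and the x axis of board, either way round below 0.5 rad), for 0.05 s.
At the end, for the whole second after the job is handed in: Slats flat above the bearers (13 mm across, 20 mm along, 8 deg), the two below in place (14 mm, 8 deg); keeper in the socket (7 mm, 6 deg), plunger down 10 mm or more, bar turned 72 deg or more from the slats, fingers still gripping the keeper (over 2 N), not touching the new slats (all of step 1 and value of joint plunger above 0.01 m and x of keeper_grip in the frame of socket between -0.007 and 0.007 m and y of keeper_grip in the frame of socket between -0.007 and 0.007 m and z of keeper_grip in the frame of socket between 0.042 and 0.051 m and angle between keeper_grip's own z axis and vertical below 0.1 rad and angle between the x axis of keeper_grip and the x axis of board, either way round above 1.25 rad and contact force between the fingers and keeper above 2 N); the arm keeps its last pose, push and grip.
It fails at once if a bystander on the bench is pushed away or lifted (over 40 mm) or tipped over (distance of any of glue_tin, jar, brush from where it was at the start of the episode above 0.04 m or angle between any of glue_tin, jar's own z axis and vertical above 0.6 rad).
It also fails if it takes over 72 s, if anything falls off the work surface, if the arm or the gripper's body presses on something with over 40 N, if the wrist force passes 120 N, or if a joint passes its speed limit or range.

## Robot

A 7-joint arm with a two-finger parallel gripper is mounted at the origin on the work surface. World frame = base frame: x ahead of the robot, y to its left, z up, the work surface at z = 0. Lengths are in m, angles in degrees, forces in N, time in s.
With the tool pointing down it reaches from about 0.425 to 0.875 m from the base axis. Payload 4.7 kg.
Tool frame: the origin (TCP) lies midway between the tips of the shut fingers; the grasp point (between the pads) lies 19 mm behind it; z points along the fingers, x is the direction in which the jaws open and shut, and the axes are right-handed (so a half turn about z gives the same grasp; the last joint's range is limited). The gripper opens to 87 mm and grips with 3 to 60 N. Pads are 19 mm wide; open, the fingers measure 117 mm over their backs; the gripper's body (75 mm by 190 mm) begins 51 mm behind the grasp point.
Start: joints at [-73.218, 18.392, -4.016, 83.108, 1.295, 78.541, -3.26], TCP at [0.179, 0.625, 0.223] pointing down, gripper open.
Joint ranges: [-163.93, 163.93], [-17.29, 119.83], [-79.2, 71.16], [3.27, 140.29], [-89.18, 269.18], [5.43, 117.66], [-154.24, 154.24]. Speed limits (degrees/s): [147.25, 147.25, 180, 180, 180, 180, 180].

## Interface

Orientations are given as [roll, pitch, yaw] about the fixed x, y, z axes, in that order (R = Rz(yaw) Ry(pitch) Rx(roll)).
In Python, from cell import telemetry, optics, env gives the robot as it stands.
- The arm moves only by the tool arm_command, never from a script. Its arguments are lists of equal length, an entry for each row: "translation": the shift along the tool's x, y, z in cm, a list of three; "twist": the turn about the tool's z in degrees. In form: {"translation": [[x, y, z], ...], "twist": [twist, ...]}. A call has 1 to 10 rows; each row shifts and turns the pose as measured when the row begins, along the tool's axes as they then stand; what a row does not reach is not made up. A row lasts 1/8 s, in which the tool goes at most 62.5 mm and 10.7 degrees, less where a joint would pass 70% of its speed; a pose out of reach is approached as far as the arm can. A call is refused whole if a number of a shift passes 6.25 or a number of a turn 10.7, either way. A call with a gripper value outside its range is refused whole. "grip" is the opening in per cent of the stroke, from 0 (shut) to 100 (fully open), set as the call begins (left out, the last holds). The fingers move at their own pace and stop on an object; "force" is the grip in N (left out, the last holds). Time passes only in rows, so rows that do not move let the fingers close. It gives the time, the measured TCP pose, the force and the opening at its end, in the units of the state.
- telemetry.get_obs(): the state, without advancing time (a new reading comes with each control period).
- optics.read_camera(name): name is "scene" or "side" or "wrist"; returns a dict with "img" (420x560x3 uint8, blue, green, red), "fx", "fy", "cx", "cy" (pixels), "extrinsics" (4x4, takes a point from camera to world coordinates); the wrist camera has in their place "hand_eye" (4x4, takes a point from camera to tool coordinates, whose origin is the TCP and whose axes are the tool frame's). Camera axes: x right, y up, looking along -z (the intrinsics and any distortion apply to the point x, -y, -z); pixel columns grow to the right and rows downward; lengths in m; the calibration is good to about 2 mm. The wrist camera is an equidistant fisheye: a pixel r from the principal point sees the ray r / f radians off the axis. A picture is of the moment at which its call begins: read the wrist's pose just before it. There is no depth.
- env.sign_off(): hands the job in, once; it reports no verdict.
The state is a dict: "time_s": time; "qpos": joint angles; "joint_velocities": joint speeds; "effort": joint torques, N m; "tool_pos": TCP position; "tool_rot": TCP orientation; "force": force on the tool from outside, world axes, zero at the start; "wrist_torque": the same for the moment, N m; "grip_width": finger opening in m.
Only numpy, scipy, OpenCV 4.12 (cv2) and the standard library are available. Lean on these libraries where they do the work, as an engineer would, in place of code of your own. Each camera call takes 0.05 s, during which the arm holds its last target. There are 200 camera calls.

## Working session

There is one attempt and no reset: what is moved stays moved. The work goes in short steps, Python scripts to look and compute and a tool call to move; the robot and the scene stay as the last step left them, time stands still between calls to the robot, and variables do not carry over. Pictures are saved under pics/ and viewed, about 8 in all and at most 12, crops included, and the job is handed in when it is done.

Besides the shell and the picture viewer there is one more tool, called after ">>>" in YAML: its name, and indented under it one key for each argument. arm_command: Moves the arm, as the interface text tells. Its arguments: {"type":"object","properties":{"translation":{"type":"array","items":{"type":"array","items":{"type":"number"}}},"twist":{"type":"array","items":{"type":"number"}},"grip":{"type":"number"},"force":{"type":"number"}},"required":["translation","twist"]}

```bash
mkdir -p pics; ls; python3 - <<'E'
from cell import telemetry, optics, env
import cv2, numpy as np
o=telemetry.get_obs(); print({k:np.round(v,3).tolist() for k,v in o.items()})
a=optics.read_camera("scene"); b=optics.read_camera("side")
for n,c in (("scene",a),("side",b)):
    cv2.imwrite(f"pics/{n}0.png",c["img"]); print(n,c["fx"],c["fy"],c["cx"],c["cy"],np.round(c["extrinsics"],4).tolist(), [k for k in c])
E
```

```text
pics
{'time_s': 0.0, 'qpos': [-73.218, 18.439, -4.015, 83.175, 1.297, 78.54, -3.259], 'joint_velocities': [0.066, -0.071, -0.056, -0.04, 0.016, -0.009, -0.01], 'effort': [0.001, -49.13, -0.404, -31.253, -0.064, 0.044, 0.0], 'tool_pos': [0.179, 0.624, 0.221], 'tool_rot': [179.993, 0.11, 74.029], 'force': [-0.019, 0.06, 0.027], 'wrist_torque': [-0.024, 0.036, -0.023], 'grip_width': 0.087}
scene 380.62278617545644 380.62278617545644 286.70272374191063 204.26211940837692 [[0.0081, -0.6913, 0.7225, 1.1395], [1.0, 0.0049, -0.0065, 0.0301], [0.001, 0.7226, 0.6913, 0.7104], [0.0, 0.0, 0.0, 1.0]] ['img', 'fx', 'fy', 'cx', 'cy', 'extrinsics']
side 413.3081306226412 413.3081306226412 278.0224550125626 211.73684652333804 [[0.7623, 0.3234, -0.5606, -0.0659], [-0.6471, 0.3919, -0.6539, -0.6439], [0.0082, 0.8613, 0.508, 0.5671], [0.0, 0.0, 0.0, 1.0]] ['img', 'fx', 'fy', 'cx', 'cy', 'extrinsics']
```

View pics/scene0.png

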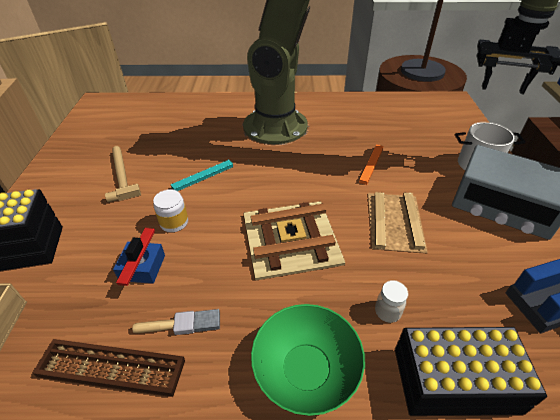

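View pics/side0.png

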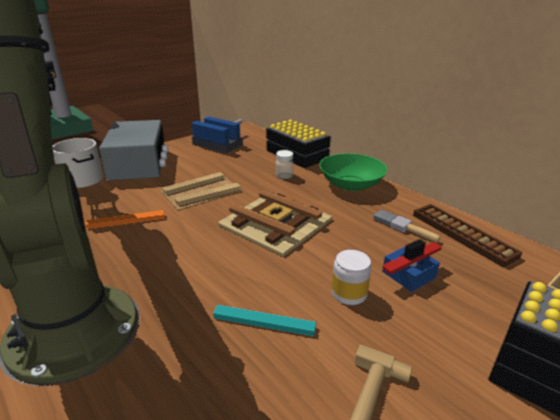

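Scene: board centre ≈(291,231), mat with two pale slats ≈(396,222), with slats at ≈(377,222) and ≈(411,222). Keeper is on its stand at ≈(138,255), tin at (170,210), jar at (392,300), brush at (178,322). Side view shows the same; the orange and turquoise pieces are decoys.

```bash
cat > h.py <<'E'
from cell import telemetry, optics, env
import cv2, numpy as np
from scipy.spatial.transform import Rotation as R
def tool():
    o=telemetry.get_obs(); T=np.eye(4); T[:3,:3]=R.from_euler('xyz',o['tool_rot'],degrees=True).as_matrix(); T[:3,3]=o['tool_pos']; return T
def snap(name):
    T=tool(); c=optics.read_camera(name)
    c['T']=c['extrinsics'] if name!='wrist' else T@np.array(c['hand_eye']); c['fish']=name=='wrist'; return c
def cast(c,px,z):
    px=np.atleast_2d(np.array(px,float)); u=(px[:,0]-c['cx'])/c['fx']; v=(px[:,1]-c['cy'])/c['fy']
    if c['fish']:
        r=np.hypot(u,v)+1e-12; d=np.c_[np.sin(r)*u/r,-np.sin(r)*v/r,-np.cos(r)]
    else: d=np.c_[u,-v,-np.ones_like(u)]
    T=np.array(c['T']); d=d@T[:3,:3].T; p=T[:3,3]; return p+d*((z-p[2])/d[:,2])[:,None]
def proj(c,P):
    T=np.linalg.inv(c['T']); p=np.atleast_2d(P)@T[:3,:3].T+T[:3,3]; x,y,z=p[:,0],-p[:,1],-p[:,2]
    if c['fish']:
        s=np.hypot(x,y)+1e-12; r=np.arctan2(s,z); x,y=x/s*r,y/s*r
    else: x,y=x/z,y/z
    return np.c_[x*c['fx']+c['cx'],y*c['fy']+c['cy']]
def blob(c,m,z,n=1,tag=''):
    "largest n blobs of a mask: centre and long-axis yaw on plane z"
    cs=sorted(cv2.findContours(m.astype(np.uint8),cv2.RETR_EXTERNAL,cv2.CHAIN_APPROX_NONE)[0],key=cv2.contourArea)[::-1][:n]
    for k in cs:
        w=cast(c,k[:,0,:],z)[:,:2]; (p,s,a)=cv2.minAreaRect((w*1000).astype(np.float32))
        if s[0]<s[1]: s=s[::-1]; a+=90
        print(tag,'c',np.round(p,1),'size',np.round(s,1),'yaw',round((a+90)%180-90,1),'px',k[:,0].mean(0).round())
def goto(x,y,z,yaw):
    "shift in tool axes (cm) and twist to reach a target with the tool pointing down"
    T=tool(); d=T[:3,:3].T@(np.array([x,y,z])-T[:3,3])*100
    xw=T[:3,0]; cy=np.degrees(np.arctan2(xw[1],xw[0])); t=(cy-yaw+90)%180-90
    print('now',T[:3,3].round(4),'yaw',cy.round(1),'shift cm',d.round(2),'twist',t.round(1))
E
python3 - <<'E'
from h import *
c=snap('scene'); h=cv2.cvtColor(c['img'],cv2.COLOR_BGR2HSV); H,S,V=cv2.split(h)
for n,p,z in (('board',(291,231),.036),('slatL',(382,222),.017),('slatR',(411,221),.017),('mat',(396,222),.003),('grip',(136,245),.08),('tin top',(168,198),.085),('jar top',(395,286),.075)): print(n,cast(c,p,z).round(3))
for p in [(382,222),(411,222),(335,265),(250,270),(396,222),(316,232),(258,216)]: print(p,h[p[1],p[0]])
blob(c,((H<6)|(H>174))&(S>170)&(V>90)&(np.arange(560)[None]<200),.052,1,'bar')
blob(c,(abs(H.astype(int)-112)<14)&(S>130)&(np.arange(560)[None]<200),.042,1,'stand')
w=snap('wrist'); cv2.imwrite('pics/w0.png',w['img']); print(w['fx'],w['cx'],w['cy'],np.round(w['hand_eye'],3).tolist())
E
```

```text
board [[0.527 0.046 0.036]]
slatL [[0.481 0.276 0.017]]
slatR [[0.478 0.349 0.017]]
mat [[0.468 0.317 0.003]]
grip [[ 0.605 -0.29   0.08 ]]
tin top [[ 0.462 -0.251  0.085]]
jar top [[0.71  0.248 0.075]]
(382, 222) [ 19 107 226]
(411, 222) [ 19 110 217]
(335, 265) [22 93 99]
(250, 270) [ 12 155  74]
(396, 222) [ 17 123 206]
(316, 232) [ 11 160  91]
(258, 216) [ 12 158 161]
bar c [ 607.6 -295.8] size [158.9  26.8] yaw -7.2 px [136. 257.]
stand c [ 622.2 -262.4] size [105.  48.] yaw -7.4 px [149. 265.]
325.19226210127806 279.5249562951178 206.90974749053618 [[1.0, -0.001, -0.0, -0.0], [-0.001, -0.964, -0.267, -0.072], [-0.0, 0.267, -0.964, -0.163], [0.0, 0.0, 0.0, 1.0]]
```

>>> arm_command:
  translation:
    - [0, 0, -5]
    - [0, 0, -5]
    - [-2.8, 5, 0]
    - [-2.8, 5, 0]
    - [-2.8, 5, 0]
    - [-2.8, 5, 0]
    - [-2.8, 5, 0]
    - [-2.8, 5, 0]
    - [-2.8, 5, 0]
    - [-2.8, 5, 0]
  twist: [0, 0, 0, 0, 0, 0, 0, 0, 0, 0]

```text
time_s: 1.45
tool_pos: [0.5073, 0.2947, 0.3225]
tool_rot: [-179.9, 0.2, 74.8]
force: [-0.4, 0.4, 0.2]
grip_width: 0.0867
```

>>> arm_command:
  translation:
    - [0, 0, 0]
    - [0, 0, 0]
  twist: [-8, -8]

```text
time_s: 1.7
tool_pos: [0.5115, 0.288, 0.322]
tool_rot: [-179.9, 0.3, 90.6]
force: [0.4, 0.3, 0.3]
grip_width: 0.087
```

```bash
python3 - <<'E'
from h import *
w=snap('wrist'); print(tool().round(3)); cv2.imwrite('pics/w1.png',w['img']); np.savez('w1.npz',**{k:v for k,v in w.items()})
E
```

```text
[[-0.013  1.    -0.001  0.512]
 [ 1.     0.013 -0.006  0.287]
 [-0.006 -0.001 -1.     0.322]
 [ 0.     0.     0.     1.   ]]
```

View pics/w1.png

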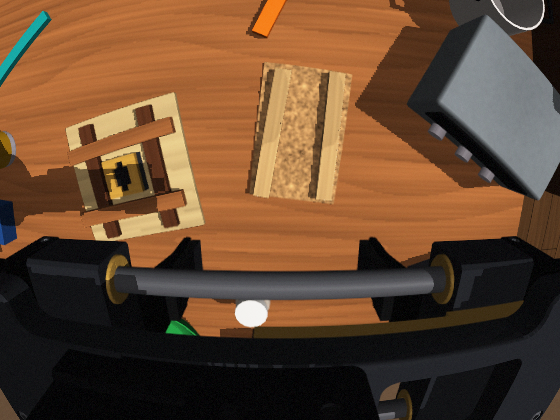

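Wrist: the mat spans (265,65)–(350,200), the slats run (278,68)→(262,196) and (336,72)→(326,200); the board's corners are ≈(67,125),(176,94),(203,225),(95,240), its keyhole at ≈(124,176).

```bash
python3 - <<'E'
from h import *
w=dict(np.load('w1.npz')); im=w['img']; h=cv2.cvtColor(cv2.medianBlur(im,5),cv2.COLOR_BGR2HSV); H,S,V=[x.astype(int) for x in cv2.split(h)]
for p in [(272,120),(266,180),(332,120),(328,180),(300,100),(285,180),(190,180),(180,140)]: print(p,h[p[1],p[0]],end=' ')
yy,xx=np.mgrid[:420,:560]; roi=(xx>240)&(xx<360)&(yy>55)&(yy<210)
g=h[:,:,1]
m=roi&(V>140)&(H>=17)&(S<125)
m=cv2.morphologyEx(m.astype(np.uint8),cv2.MORPH_OPEN,np.ones((5,5)))
cv2.imwrite('pics/m1.png',m*255); blob(w,m,.017,3,'slat')
# hand picked ends
for p in [(278,68),(262,196),(336,72),(326,200)]: print(cast(w,p,.017).round(4)[0])
E
python3 -c "
import cv2,numpy as np
a=cv2.imread('pics/w1.png');m=cv2.imread('pics/m1.png')
A=cv2.resize(a[55:210,240:360],None,fx=3,fy=3,interpolation=2);M=cv2.resize(m[55:210,240:360],None,fx=3,fy=3);B=cv2.resize(a[80:250,55:215],None,fx=2.7,fy=2.7,interpolation=2)
o=np.zeros((470,800,3),np.uint8)
A=A[:465];o[:465,:360]=A; o[:459,365:797]=B
o[300:455,680:800]=m[55:210,240:360]
cv2.imwrite('pics/crop1.png',o)"
```

```text
(272, 120) [ 18 126 208] (266, 180) [ 18 121 227] (332, 120) [ 18 124 209] (328, 180) [ 18 121 228] (300, 100) [ 15 143 189] (285, 180) [ 16 139 198] (190, 180) [ 21  99 230] (180, 140) [ 21  99 233] slat c [511.1 265.3] size [81.4 22.8] yaw -9.6 px [265. 170.]
slat c [513.9 355.5] size [85.4 22.1] yaw -5.3 px [327. 171.]
[0.3654 0.2824 0.017 ]
[0.5528 0.2605 0.017 ]
[0.3685 0.3652 0.017 ]
[0.5577 0.356  0.017 ]
```

View pics/crop1.png

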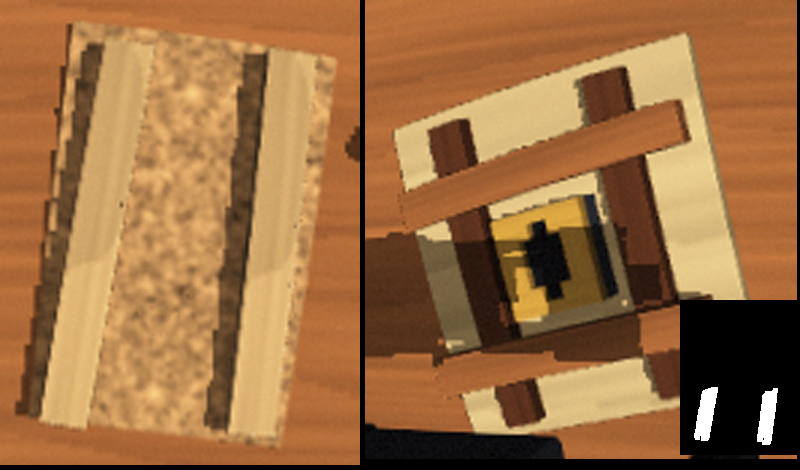

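Crop: slat corners and brass/board corners are readable; I cast them to their planes.

```bash
python3 - <<'E'
from h import *
w=dict(np.load('w1.npz'))
def rect(p,z,t):
    q=cast(w,p,z)[:,:2]*1000; c,s,a=cv2.minAreaRect(q.astype(np.float32)); print(t,'mean',q.mean(0).round(1),'rect',np.round(c,1),np.round(s,1),round(a,1),'\n',q.round(1).tolist())
rect([(275,68.3),(291.7,70),(269.3,197.7),(253.3,195)],.017,'slatL')
rect([(329.3,71.7),(344.3,73.3),(332.3,200.3),(316.7,197.7)],.017,'slatR')
f=lambda P:[((x-365)/2.7+55,y/2.7+80) for x,y in P]
rect(f([(395,130),(687,33)])+[(203,225),(95,240)],.012,'board')
rect(f([(490,213),(583,195),(607,303),(515,335)]),.036,'brass')
rect(f([(547,262)]),.036,'hole')
rect(f([(582,75),(628,68),(673,305),(640,310)]),.026,'bearer R')
rect(f([(403,195),(680,100),(688,138),(405,225)]),.040,'under far')
goto(.48,.27,.12,90)
E
```

```text
slatL mean [460.1 274.7] rect [459.7 274.7] [ 24.1 189.6] 80.8 
 [[365.9, 278.1], [368.1, 301.8], [555.3, 271.4], [551.4, 247.6]]
slatR mean [462.7 360.1] rect [463.1 359.5] [ 23.9 188.7] 86.5 
 [[368.6, 355.5], [369.7, 377.3], [558.0, 365.6], [554.4, 341.9]]
board mean [517.4  45.6] rect [517.9  45.6] [209.  208.1] 10.6 
 [[437.0, -75.1], [396.0, 128.6], [601.5, 167.1], [635.1, -38.4]]
brass mean [519.8  46.7] rect [522.3  47.6] [72.8 65.3] 7.3 
 [[490.4, 10.6], [482.6, 72.9], [543.5, 83.2], [562.6, 19.9]]
hole mean [519.7  46.8] rect [519.7  46.8] [0. 0.] 0.0 
 [[519.7, 46.8]]
bearer R mean [481.8  96.9] rect [481.5  95. ] [137.   28.3] 9.0 
 [[416.1, 70.2], [414.2, 98.6], [546.9, 119.7], [549.9, 99.2]]
under far mean [464.6  42.6] rect [464.1  41.5] [ 20.6 193.3] 12.1 
 [[476.3, -50.5], [433.8, 133.8], [454.0, 137.9], [494.3, -50.9]]
now [0.512  0.2871 0.322 ] yaw 90.7 shift cm [-1.54 -3.21 20.21] twist 0.7
```

>>> arm_command:
  translation:
    - [-1.2, -5.2, 0]
    - [0, 0, 5.5]
    - [0, 0, 5.5]
    - [0, 0, 5.5]
    - [0, 0, 5.5]
    - [0, 0, 5]
  twist: [10, 0, 0, 0, 0, 0]

```text
time_s: 2.5
tool_pos: [0.4616, 0.2766, 0.0493]
tool_rot: [179.5, -0.2, 79.8]
force: [0.9, 0.6, 0.1]
grip_width: 0.0876
```

```bash
python3 - <<'E'
from h import *
goto(.460,.2747,.007,80.7)
w=snap('wrist'); cv2.imwrite('pics/w2.png',w['img'])
E
```

```text
now [0.4616 0.2766 0.0493] yaw 79.8 shift cm [-0.23 -0.16  4.23] twist -0.9
```

>>> arm_command:
  translation:
    - [-0.2, -0.1, 2.2]
    - [0, 0, 2]
  twist: [-0.9, 0]

```text
time_s: 2.8
tool_pos: [0.4557, 0.272, 0.0026]
tool_rot: [-179.9, 0.3, 80.6]
force: [-44.2, -34.4, 147.0]
grip_width: 0.0871
```

>>> arm_command:
  translation:
    - [0, 0, 0]
    - [0, 0, 0]
    - [0, 0, 0]
    - [0, 0, 0]
  twist: [0, 0, 0, 0]
  grip: 0
  force: 25

```text
time_s: 3.3
tool_pos: [0.4572, 0.2738, 0.0065]
tool_rot: [180.0, 0.2, 80.4]
force: [0.5, 0.9, -0.1]
grip_width: 0.0553
```

The last descent overshot onto the mat and the wrist read 147 N, which is past the 120 N limit. The run may already count as failed. I'll carry on, with slow final approaches from here.

>>> arm_command:
  translation:
    - [0, 0, 0]
    - [0, 0, 0]
    - [0, 0, 0]
    - [0, 0, 0]
    - [0, 0, 0]
  twist: [0, 0, 0, 0, 0]

```text
time_s: 3.92
tool_pos: [0.4569, 0.2737, 0.0063]
tool_rot: [180.0, 0.2, 80.4]
force: [-0.0, 0.1, 0.6]
grip_width: 0.0238
```

>>> arm_command:
  translation:
    - [0, 0, -2]
    - [0, 0, -4]
    - [0, 0, -4]
    - [0, 0, -4]
  twist: [0, 0, 0, 0]

```text
time_s: 4.42
tool_pos: [0.454, 0.272, 0.1455]
tool_rot: [-179.6, 0.6, 80.3]
force: [0.3, -0.4, -0.9]
grip_width: 0.0236
```

```bash
python3 - <<'E'
from h import *
goto(.5286,-.0078,.12,100.6)
w=snap('wrist'); cv2.imwrite('pics/w3.png',w['img'])
c=snap('side'); cv2.imwrite('pics/s3.png',c['img'])
E
```

```text
now [0.454  0.272  0.1455] yaw 80.3 shift cm [-26.3   12.07   2.76] twist -20.3
```

View pics/w3.png

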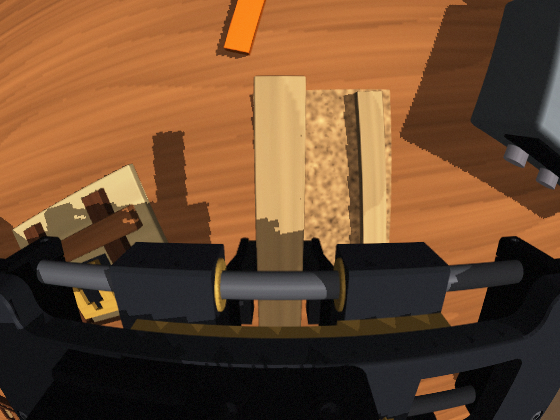

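Held slat lies along the tool's y, its far end at ≈(280,76); the other slat is undisturbed at ≈(372,165).

>>> arm_command:
  translation:
    - [-4.4, 2, 0]
    - [-4.4, 2, 0]
    - [-4.4, 2, 0]
    - [-4.4, 2, 0]
    - [-4.4, 2, 0]
    - [-4.2, 1.9, 0]
    - [0, 0, 0]
    - [0, 0, 0]
  twist: [0, 0, 0, 0, 0, 0, -10.2, -10.1]

```text
time_s: 5.52
tool_pos: [0.5295, -0.0134, 0.1439]
tool_rot: [-179.5, 0.2, 101.3]
force: [0.9, 0.0, 0.1]
grip_width: 0.024
```

```bash
python3 - <<'E'
from h import *
goto(.5256,-.0083,.085,100.6)
w=snap('wrist'); cv2.imwrite('pics/w4.png',w['img']);np.savez('w4.npz',**w)
E
```

```text
now [ 0.5295 -0.0134  0.1439] yaw 101.3 shift cm [ 0.6  -0.23  5.89] twist 0.7
```

View pics/w4.png

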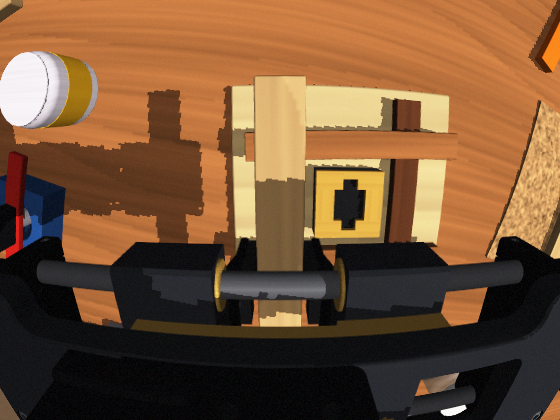

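Keyhole is centred at ≈(350,203), slot along image vertical (349,179)→(351,229). Brass corners are (314,171),(383,168), and the dark bearer runs along (406,100)→(403,245).

```bash
python3 - <<'E'
from h import *
w=dict(np.load('w4.npz')); im=w['img']; h=cv2.cvtColor(im,cv2.COLOR_BGR2HSV);H,S,V=[x.astype(int) for x in cv2.split(h)]
yy,xx=np.mgrid[:420,:560]
k=(xx>325)&(xx<375)&(yy>173)&(yy<235)&(V<70)
blob(w,k,.036,1,'keyhole')
b=(xx>308)&(xx<392)&(yy>160)&(yy<236)&(S>140)&(V>120)&(H>18); 
q=cast(w,[(314,171),(383,168)],.036)*1000; print('brass far corners',q.round(1).tolist(), np.degrees(np.arctan2(*(q[1]-q[0])[[1,0]])).round(1))
q=cast(w,[(233,87),(449,97)],.012)*1000; print('board far corners',q.round(1).tolist(), np.degrees(np.arctan2(*(q[1]-q[0])[[1,0]])).round(1),np.linalg.norm(q[1]-q[0]))
q=cast(w,[(406.5,99),(403,230)],.026)*1000; print('bearer',q.round(1).tolist())
E
```

```text
keyhole c [517.5  45.5] size [42.7 27.1] yaw 12.1 px [349. 203.]
brass far corners [[495.5, 8.5, 36.0], [480.0, 67.5, 36.0]] 104.8
board far corners [[437.2, -75.8, 12.0], [396.2, 128.1, 12.0]] 101.3 208.04032364602995
bearer [[414.2, 78.4, 26.0], [533.8, 107.6, 26.0]]
```

>>> arm_command:
  translation:
    - [0.5, -0.2, 3]
    - [0, 0, 3]
    - [0, 0, 2]
    - [0, 0, 0]
  twist: [0, 0, 0, 0]

```text
time_s: 6.08
tool_pos: [0.5241, -0.0097, 0.0593]
tool_rot: [-179.4, 0.3, 101.0]
force: [-0.8, 0.0, -0.8]
grip_width: 0.0239
```

```bash
python3 - <<'E'
from h import *
goto(.5261,-.0085,.0445,101.3)
E
```

```text
now [ 0.5241 -0.0097  0.0593] yaw 101.0 shift cm [0.09 0.23 1.48] twist -0.3
```

>>> arm_command:
  translation:
    - [0.1, 0.2, 0.8]
    - [0, 0, 0.3]
    - [0, 0, 0.1]
    - [0, 0, 0.1]
    - [0, 0, 0]
  twist: [-0.3, 0, 0, 0, 0]

```text
time_s: 6.7
tool_pos: [0.5277, -0.008, 0.0477]
tool_rot: [-179.6, 0.3, 101.2]
force: [0.5, -0.3, -0.5]
grip_width: 0.0234
```

>>> arm_command:
  translation:
    - [0, 0, 0.25]
    - [0, 0, 0.15]
    - [0, 0, 0.1]
    - [0, 0, 0]
  twist: [0, 0, 0, 0]

```text
time_s: 7.2
tool_pos: [0.5281, -0.0081, 0.0434]
tool_rot: [-179.6, 0.3, 101.2]
force: [-1.2, -0.4, -0.2]
grip_width: 0.0235
```

>>> arm_command:
  translation:
    - [0, 0, 0.1]
    - [0, 0, 0]
  twist: [0, 0]

```text
time_s: 7.45
tool_pos: [0.5283, -0.008, 0.0434]
tool_rot: [-179.7, 0.2, 101.2]
force: [-0.5, -0.6, -0.4]
grip_width: 0.0235
```

>>> arm_command:
  translation:
    - [0, 0, 0]
    - [0, 0, 0]
    - [0, 0, 0]
    - [0, 0, -1]
    - [0, 0, -4]
    - [0, 0, -5]
    - [0, 0, -3]
  twist: [0, 0, 0, 0, 0, 0, 0]
  grip: 60

```text
time_s: 8.32
tool_pos: [0.5271, -0.0076, 0.1755]
tool_rot: [-179.4, 0.3, 101.2]
force: [1.3, -0.3, -1.5]
grip_width: 0.052
```

```bash
python3 - <<'E'
from h import *
goto(.4627,.3598,.12,86.1)
w=snap('wrist'); cv2.imwrite('pics/w5.png',w['img']);np.savez('w5.npz',**w)
E
```

```text
now [ 0.5271 -0.0076  0.1755] yaw 101.2 shift cm [37.32  0.88  5.36] twist 15.1
```

View pics/w5.png

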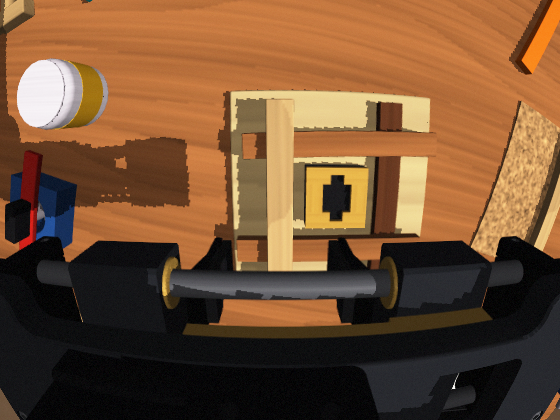

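Slat 1 lies across both under-slats, parallel to the bearers (px (280,99)→(280,270)); the keyhole is at ≈(336,197).

```bash
python3 - <<'E'
from h import *
w=dict(np.load('w1.npz'))
for z in (.02,.1,.15,.2): print(z,cast(w,[(408,105),(430,130),(520,195),(486,17)],z).round(3)[:,:2].tolist())
w=dict(np.load('w5.npz')); h=cv2.cvtColor(w['img'],cv2.COLOR_BGR2HSV);H,S,V=[x.astype(int) for x in cv2.split(h)]
yy,xx=np.mgrid[:420,:560]
blob(w,(xx>315)&(xx<360)&(yy>170)&(yy<226)&(V<70),.036,1,'keyhole')
q=cast(w,[(267,99),(293,99),(269,235),(293,235)],.054)*1000;print(q.round(1).tolist())
E
```

```text
0.02 [[0.41, 0.475], [0.444, 0.514], [0.541, 0.72], [0.24, 0.623]]
0.1 [[0.415, 0.443], [0.444, 0.475], [0.524, 0.645], [0.275, 0.565]]
0.15 [[0.418, 0.423], [0.443, 0.451], [0.513, 0.599], [0.296, 0.529]]
0.2 [[0.421, 0.403], [0.443, 0.427], [0.502, 0.553], [0.318, 0.493]]
keyhole c [518.   45.6] size [45.1 26.6] yaw 12.9 px [336. 198.]
[[440.4, -37.1, 54.0], [436.0, -15.1, 54.0], [561.5, -12.0, 54.0], [557.1, 10.0, 54.0]]
```

>>> arm_command:
  translation:
    - [5.3, 0.1, 0]
    - [5.3, 0.1, 0]
    - [5.3, 0.1, 0]
    - [5.3, 0.1, 0]
    - [5.3, 0.1, 0]
    - [5.3, 0.1, 0]
    - [4, 0.1, 0]
    - [0, 0, 0]
    - [0, 0, 0]
  twist: [0, 0, 0, 0, 0, 0, 0, 7.5, 7.5]

```text
time_s: 9.5
tool_pos: [0.4681, 0.3561, 0.1847]
tool_rot: [179.6, 0.0, 85.5]
force: [0.3, -0.8, 0.2]
grip_width: 0.0521
```

```bash
python3 - <<'E'
from h import *
goto(.4627,.3598,.04,86.1)
E
```

```text
now [0.4681 0.3561 0.1847] yaw 85.5 shift cm [ 0.33 -0.67 14.46] twist -0.6
```

```bash
python3 - <<'E'
from h import *
w=dict(np.load('w1.npz')); c=snap('scene'); cv2.imwrite('pics/sc6.png',c['img'])
print('base corner',cast(c,[(455,207)],0).round(3))
for z in (.1,.12,.15,.18): print(z,cast(c,[(470,150)],z).round(3)[0,:2],cast(w,[(408,105)],z).round(3)[0,:2])
# two-view: base corner from wrist, vertical edge
s=snap('side'); cv2.imwrite('pics/s6.png',s['img'])
E
python3 -c "
import cv2,numpy as np
a=cv2.imread('pics/sc6.png')[100:260,340:560];b=cv2.imread('pics/s6.png')[100:260,80:260]
cv2.imwrite('pics/c6.png',np.hstack([cv2.resize(a,None,fx=2,fy=2),cv2.resize(b,None,fx=2,fy=2)]))"
```

```text
base corner [[0.411 0.488 0.   ]]
0.1 [0.291 0.538] [0.415 0.443]
0.12 [0.319 0.521] [0.416 0.435]
0.15 [0.36  0.496] [0.418 0.423]
0.18 [0.402 0.471] [0.42  0.411]
```

View pics/c6.png

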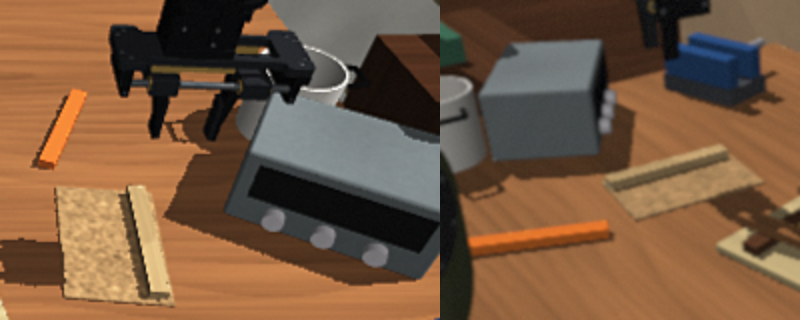

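The microwave's base corner is at ≈(0.41,0.487), so it clears the gripper body (y ≤ 0.455). The second slat is at crop (150,240), unmoved, so I descend on it.

>>> arm_command:
  translation:
    - [0.3, -0.4, 4]
    - [0, 0, 4]
    - [0, 0, 3.5]
    - [0, 0, 1.5]
    - [0, 0, 0]
    - [0, 0, 0]
  twist: [-0.6, 0, 0, 0, 0, 0]

```text
time_s: 10.35
tool_pos: [0.4686, 0.3601, 0.056]
tool_rot: [179.3, -0.3, 87.0]
force: [-0.7, 0.2, -0.0]
grip_width: 0.0524
```

```bash
python3 - <<'E'
from h import *
goto(.4635,.3598,.007,86.1)
E
```

```text
now [0.4686 0.3601 0.056 ] yaw 87.0 shift cm [-0.07 -0.57  4.89] twist 0.9
```

>>> arm_command:
  translation:
    - [-0.1, -0.4, 1.5]
    - [0, 0, 1.2]
    - [0, 0, 0.8]
    - [0, 0, 0.4]
    - [0, 0, 0.2]
    - [0, 0, 0]
  twist: [0.9, 0, 0, 0, 0, 0]

```text
time_s: 11.1
tool_pos: [0.4662, 0.3606, 0.0145]
tool_rot: [179.1, -0.4, 86.1]
force: [0.3, -0.0, 0.6]
grip_width: 0.0523
```

>>> arm_command:
  translation:
    - [0, 0, 0.4]
    - [0, 0, 0.2]
    - [0, 0, 0.1]
    - [0, 0, 0]
  twist: [0, 0, 0, 0]

```text
time_s: 11.6
tool_pos: [0.4667, 0.361, 0.0076]
tool_rot: [179.1, -0.5, 86.1]
force: [-0.5, -0.7, 0.1]
grip_width: 0.0521
```

>>> arm_command:
  translation:
    - [0, 0, 0]
    - [0, 0, 0]
    - [0, 0, 0]
    - [0, 0, 0]
    - [0, 0, 0]
  twist: [0, 0, 0, 0, 0]
  grip: 0
  force: 25

```text
time_s: 12.22
tool_pos: [0.4668, 0.3611, 0.0078]
tool_rot: [179.0, -0.5, 86.1]
force: [0.3, 0.0, -0.0]
grip_width: 0.0238
```

>>> arm_command:
  translation:
    - [0, 0, -1]
    - [0, 0, -4]
    - [0, 0, -5]
    - [0, 0, -4]
  twist: [0, 0, 0, 0]

```text
time_s: 12.72
tool_pos: [0.4622, 0.3581, 0.1493]
tool_rot: [179.4, -0.2, 86.0]
force: [0.9, -0.3, -0.1]
grip_width: 0.0235
```

```bash
python3 - <<'E'
from h import *
goto(.511,.1009,.14,101.5)
w=snap('wrist'); cv2.imwrite('pics/w7.png',w['img']); T=tool()
h=cv2.cvtColor(w['img'],cv2.COLOR_BGR2HSV); 
# far end of the held slat along tool y
row=w['img'][60:110,280].astype(int); print(60+np.argmax(np.abs(np.diff(row.sum(1)))), row.sum(1).tolist())
for v in (74,76,78): print(v,((cast(w,[(280,v)],T[2,3]+.0095)[0]-T[:3,3])@T[:3,:3]*100).round(2))
E
```

```text
now [0.4622 0.3581 0.1493] yaw 86.0 shift cm [-25.33   6.63   0.93] twist -15.5
61 [432, 424, 499, 542, 564, 561, 555, 556, 559, 558, 556, 561, 558, 558, 561, 558, 557, 556, 560, 562, 559, 564, 556, 561, 563, 562, 556, 557, 565, 567, 554, 561, 553, 560, 562, 560, 556, 558, 559, 555, 561, 556, 564, 564, 559, 561, 558, 560, 560, 562]
74 [-0.22 -9.43 -1.11]
76 [-0.22 -9.34 -1.11]
78 [-0.22 -9.25 -1.11]
```

>>> arm_command:
  translation:
    - [-4.4, 1.1, 0]
    - [-4.4, 1.1, 0]
    - [-4.4, 1.1, 0]
    - [-4.4, 1.2, 0]
    - [-4.4, 1.2, 0]
    - [-2.8, 0.7, 0]
    - [0, 0, 0]
    - [0, 0, 0]
    - [0, 0, 0]
  twist: [0, 0, 0, 0, 0, 0, -7.7, -7.7, 0]

```text
time_s: 13.9
tool_pos: [0.5152, 0.1013, 0.1613]
tool_rot: [178.2, -0.6, 101.8]
force: [-0.7, 0.8, -0.3]
grip_width: 0.0238
```

```bash
python3 - <<'E'
from h import *
goto(.5113,.1007,.0445,101.5)
w=snap('wrist'); cv2.imwrite('pics/w8.png',w['img']);np.savez('w8.npz',**w)
E
```

```text
now [0.5152 0.1013 0.1613] yaw 101.8 shift cm [-0.1  -0.76 11.66] twist 0.3
```

>>> arm_command:
  translation:
    - [-0.1, -0.5, 3]
    - [0, 0, 3.5]
    - [0, 0, 2]
    - [0, 0, 1]
    - [0, 0, 0]
    - [0, 0, 0]
  twist: [0.3, 0, 0, 0, 0, 0]

```text
time_s: 14.7
tool_pos: [0.5151, 0.1033, 0.0665]
tool_rot: [177.9, -0.7, 100.9]
force: [-0.7, 0.3, -0.7]
grip_width: 0.0236
```

```bash
python3 - <<'E'
from h import *
goto(.5113,.1007,.0455,101.5)
E
```

```text
now [0.5151 0.1033 0.0665] yaw 100.9 shift cm [-0.21 -0.5   2.08] twist -0.6
```

>>> arm_command:
  translation:
    - [-0.2, -0.4, 0.8]
    - [0, 0, 0.5]
    - [0, 0, 0.3]
    - [0, 0, 0.2]
    - [0, 0, 0]
  twist: [-0.6, 0, 0, 0, 0]

```text
time_s: 15.32
tool_pos: [0.513, 0.1011, 0.0486]
tool_rot: [177.7, -0.7, 101.6]
force: [-0.3, 0.4, -0.0]
grip_width: 0.0237
```

```bash
python3 - <<'E'
from h import *
goto(.5113,.1007,.045,101.5)
E
```

```text
now [0.513  0.1011 0.0486] yaw 101.6 shift cm [-0.01 -0.19  0.36] twist 0.1
```

>>> arm_command:
  translation:
    - [0, -0.1, 0.2]
    - [0, 0, 0.1]
    - [0, 0, 0.1]
    - [0, 0, 0.05]
    - [0, 0, 0]
  twist: [0, 0, 0, 0, 0]

```text
time_s: 15.95
tool_pos: [0.5123, 0.1011, 0.0449]
tool_rot: [177.7, -0.8, 101.6]
force: [-0.3, 0.5, 1.8]
grip_width: 0.0237
```

>>> arm_command:
  translation:
    - [0, 0, 0]
    - [0, 0, 0]
    - [0, 0, 0]
    - [0, 0, -1]
    - [0, 0, -4]
    - [0, 0, -5]
    - [0, 0, -3]
  twist: [0, 0, 0, 0, 0, 0, 0]
  grip: 60

```text
time_s: 16.82
tool_pos: [0.506, 0.0978, 0.1772]
tool_rot: [177.9, -0.7, 101.5]
force: [0.7, 0.3, -0.3]
grip_width: 0.0526
```

```bash
python3 - <<'E'
from h import *
goto(.6076,-.2958,.2,82.8)
w=snap('wrist'); cv2.imwrite('pics/w9.png',w['img']);np.savez('w9.npz',**w)
E
```

```text
now [0.506  0.0978 0.1772] yaw 101.5 shift cm [-40.56   2.19  -2.68] twist 18.7
```

View pics/w9.png

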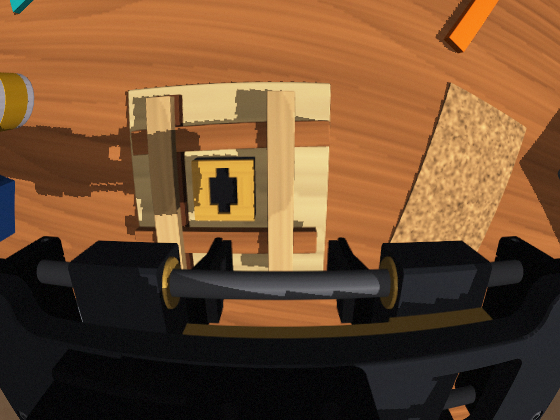

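Both slats lie parallel above the bearers: (160,97)→(170,270) and (280,92)→(280,270), with the keyhole at ≈(223,192). Next the keeper.

```bash
python3 - <<'E'
from h import *
w=dict(np.load('w9.npz')); h=cv2.cvtColor(w['img'],cv2.COLOR_BGR2HSV);H,S,V=[x.astype(int) for x in cv2.split(h)]
yy,xx=np.mgrid[:420,:560]
blob(w,(xx>200)&(xx<246)&(yy>162)&(yy<222)&(V<70),.036,1,'keyhole')
q=cast(w,[(147,98),(171,96),(267,91),(294,91),(270,255),(294,255)],.054)*1000;print(q.round(1).tolist())
print(telemetry.get_obs()['qpos'])
E
```

```text
keyhole c [517.8  45.4] size [44.3 25.7] yaw 9.5 px [223. 191.]
[[440.6, -36.6, 54.0], [435.9, -13.7, 54.0], [418.0, 69.7, 54.0], [413.4, 92.3, 54.0], [567.5, 101.9, 54.0], [563.0, 124.7, 54.0]]
[-33.57123846   1.47255957  20.58874756 107.73358859  -1.27833345
  68.49069041  88.94988225]
```

>>> arm_command:
  translation:
    - [-5, 0.2, -1]
    - [-5, 0.2, -1]
    - [-5, 0.2, 0]
    - [-5, 0.2, 0]
    - [-5, 0.2, 0]
    - [-5, 0.2, 0]
    - [-5, 0.2, 0]
    - [-3, 0.2, 0]
    - [0, 0, 0]
    - [0, 0, 0]
  twist: [0, 0, 0, 0, 0, 0, 0, 0, 9.3, 9.3]

```text
time_s: 18.12
tool_pos: [0.6046, -0.2823, 0.2044]
tool_rot: [177.3, -1.6, 82.7]
force: [-0.8, -0.6, 0.2]
grip_width: 0.0522
```

```bash
python3 - <<'E'
from h import *
goto(.6076,-.2958,.15,82.8)
w=snap('wrist'); cv2.imwrite('pics/w10.png',w['img']);np.savez('w10.npz',**w)
h=cv2.cvtColor(w['img'],cv2.COLOR_BGR2HSV);H,S,V=[x.astype(int) for x in cv2.split(h)]
blob(w,((H<6)|(H>174))&(S>170)&(V>90),.052,2,'bar')
E
```

```text
now [ 0.6046 -0.2823  0.2044] yaw 82.7 shift cm [-1.44  0.22  5.42] twist -0.1
bar c [ 603.6 -298.8] size [154.8  24. ] yaw -7.6 px [262. 181.]
bar c [ 586.7 -308.1] size [1. 0.] yaw -8.6 px [247. 170.]
```

View pics/w10.png

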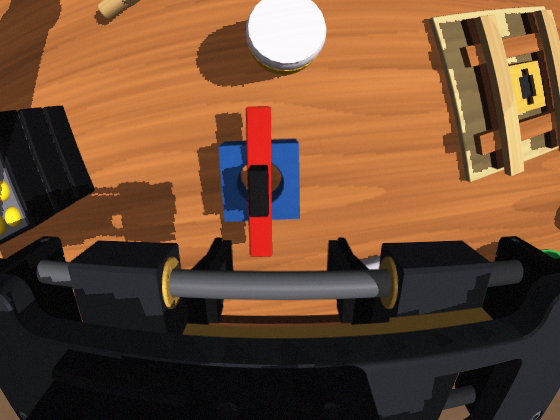

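Keeper bar runs (259,107)→(261,256), its grip block is at ≈(259,190), and the stand hole is centred at ≈(263,181). The tin is at (286,32) and the board to the right.

>>> arm_command:
  translation:
    - [-1.5, 0.2, 2]
    - [0, 0, 3]
    - [0, 0, 3]
    - [0, 0, 2]
    - [0, 0, 0]
    - [0, 0, 0]
  twist: [0, 0, 0, 0, 0, 0]

```text
time_s: 18.92
tool_pos: [0.6084, -0.2992, 0.0981]
tool_rot: [177.4, -1.4, 83.0]
force: [-0.0, 0.5, -0.6]
grip_width: 0.0523
```

```bash
python3 - <<'E'
from h import *
goto(.605,-.298,.056,82.6)
w=snap('wrist'); h=cv2.cvtColor(w['img'],cv2.COLOR_BGR2HSV);H,S,V=[x.astype(int) for x in cv2.split(h)]
blob(w,((H<6)|(H>174))&(S>170)&(V>90),.052,2,'bar')
E
```

```text
now [ 0.6084 -0.2992  0.0981] yaw 83.0 shift cm [-0.03 -0.54  4.19] twist 0.4
bar c [ 585.8 -296.3] size [120.2  23.8] yaw -7.0 px [278. 184.]
bar c [ 675.3 -307.5] size [23.   9.6] yaw 82.1 px [278. 305.]
```

>>> arm_command:
  translation:
    - [0, -0.5, 1.5]
    - [0, -0.1, 1.1]
    - [0, 0, 0.6]
    - [0, 0, 0.3]
    - [0, 0, 0]
    - [0, 0, 0]
  twist: [0.4, 0, 0, 0, 0, 0]

```text
time_s: 19.73
tool_pos: [0.6051, -0.2979, 0.0625]
tool_rot: [177.2, -1.4, 82.7]
force: [-0.3, -0.8, 0.5]
grip_width: 0.0519
```

```bash
python3 - <<'E'
from h import *
goto(.604,-.2986,.056,82.6)
E
```

```text
now [ 0.6051 -0.2979  0.0625] yaw 82.7 shift cm [-0.1  -0.13  0.64] twist 0.1
```

>>> arm_command:
  translation:
    - [-0.1, -0.1, 0.3]
    - [0, 0, 0.2]
    - [0, 0, 0.1]
    - [0, 0, 0]
  twist: [0, 0, 0, 0]

```text
time_s: 20.23
tool_pos: [0.6046, -0.2989, 0.0566]
tool_rot: [177.1, -1.4, 82.7]
force: [-0.2, 0.5, -0.2]
grip_width: 0.0523
```

>>> arm_command:
  translation:
    - [0, 0, 0]
    - [0, 0, 0]
    - [0, 0, 0]
    - [0, 0, 0]
    - [0, 0, 0]
    - [0, 0, 0]
  twist: [0, 0, 0, 0, 0, 0]
  grip: 0
  force: 50

```text
time_s: 20.98
tool_pos: [0.6048, -0.2989, 0.0568]
tool_rot: [177.1, -1.4, 82.7]
force: [-0.7, -0.0, 0.3]
grip_width: 0.0173
```

>>> arm_command:
  translation:
    - [0, 0, -1]
    - [0, 0, -2]
    - [0, 0, -3]
    - [0, 0, -4]
    - [0, 0, -2]
    - [0, 0, 0]
  twist: [0, 0, 0, 0, 0, 0]

```text
time_s: 21.72
tool_pos: [0.5973, -0.3019, 0.1848]
tool_rot: [177.1, -1.4, 82.6]
force: [-0.7, 0.5, -3.1]
grip_width: 0.0178
```

```bash
python3 - <<'E'
from h import *
w=snap('wrist'); T=tool(); cv2.imwrite('pics/w11.png',w['img']);np.savez('w11.npz',**w)
h=cv2.cvtColor(w['img'],cv2.COLOR_BGR2HSV);H,S,V=[x.astype(int) for x in cv2.split(h)]
m=((H<6)|(H>174))&(S>170)&(V>90)
w['T']=np.array(w['hand_eye']); 
blob(w,m,.004,3,'bar in tool frame')   # bar top ~4 mm beyond TCP
goto(.5179,.0455,.2,101.5); print(telemetry.get_obs()['qpos'])
for n in ('scene','side'):
    c=snap(n); cv2.imwrite(f'pics/{n}11.png',c['img']); np.savez(f'{n}11.npz',**c)
E
```

```text
bar in tool frame c [ -0.1 -43.1] size [72.5 24.1] yaw 89.9 px [279. 175.]
bar in tool frame c [ 0.1 45.6] size [23.1 13.7] yaw 1.5 px [279. 318.]
now [ 0.5969 -0.3016  0.1837] yaw 82.6 shift cm [ 33.43 -12.26  -1.42] twist -18.9
[ -4.92788816  23.56289575  40.50921749  86.77405632 -18.298038
  73.66231531 120.42179815]
```

View pics/w11.png

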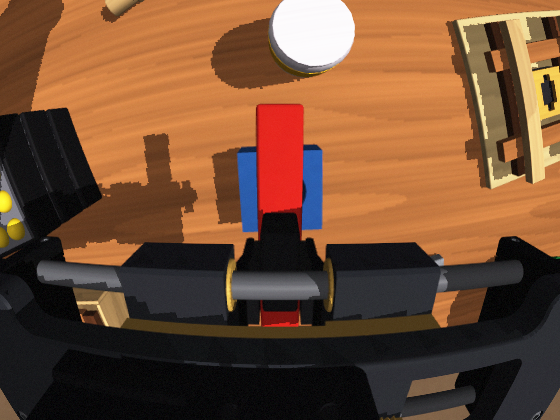

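Keeper is held with its bar along tool y (far end ≈(280,104)), the stem is out of the stand, and tin and board are undisturbed. In the tool frame the bar centre is ≈(0,-1.4) mm.

>>> arm_command:
  translation:
    - [3.5, -1.3, 0]
    - [4.7, -1.7, 0]
    - [4.7, -1.7, 0]
    - [4.7, -1.7, 0]
    - [4.7, -1.7, 0]
    - [4.7, -1.7, 0]
    - [3, -1.1, 0]
    - [1, -0.4, 0]
    - [0, 0, 0]
    - [0, 0, 0]
  twist: [0, 0, 0, 0, 0, 0, 0, 0, -9.5, -9.5]

```text
time_s: 23.12
tool_pos: [0.5139, 0.03, 0.1707]
tool_rot: [178.3, -0.5, 102.0]
force: [0.6, 0.6, -3.5]
grip_width: 0.0176
```

```bash
cat >> h.py <<'E'
C=np.array([.5179,.0455])
def keep(yaw,z,bias=(0,0)):
    "where tip and grip are; shift so that the keeper axis sits over the socket"
    T=tool(); A=lambda p:(T@np.r_[p,1])[:3]
    zt=T[:3,2]; print('tool z',zt.round(4),'tool z in tool-yaw axes', (zt[:2]@T[:2,:2]).round(4))
    g=A([0,-.0014,-.010]); print('grip est',g.round(4))
    goto(*(C+np.array(bias)+(T[:2,3]-g[:2])),z,yaw)
E
python3 - <<'E'
from h import *
keep(101.5,.105)
w=snap('wrist'); np.savez('w12.npz',**w); cv2.imwrite('pics/w12.png',w['img'])
for n in ('scene','side'):
    c=snap(n); cv2.imwrite(f'pics/{n}12.png',c['img']); np.savez(f'{n}12.npz',**c)
E
```

```text
tool z [ 0.0267  0.0146 -0.9995] tool z in tool-yaw axes [0.0087 0.0291]
grip est [0.5123 0.0296 0.1807]
now [0.5139 0.03   0.1707] yaw 102.0 shift cm [1.38 0.69 6.61] twist 0.5
```

```bash
cat >> h.py <<'E'
def keep(yaw,ztip):
    T=tool(); A=lambda p:(T@np.r_[p,1])[:3]
    tip,g=A([0,-.0039,.055]),A([0,-.0005,-.010]); print('grip',g.round(4),'tip',tip.round(4),'off mm (grip,tip)',((g[:2]-C)*1000).round(1),((tip[:2]-C)*1000).round(1))
    m=(.35*g+.65*tip); goto(*(T[:2,3]+C-m[:2]),T[2,3]+ztip-tip[2],yaw); print(telemetry.get_obs()['force'].round(1))
E
python3 - <<'E'
from h import *
keep(101.5,.06)
c=dict(np.load('side12.npz')); s=dict(np.load('scene12.npz'))
T=tool()
P=[(T@np.r_[p,1])[:3] for p in ([0,-.0005,-.01],[0,-.0039,.055])]
for n,c in (('side',c),('scene',s)):
    p=proj(c,P); print(n,p.round(1).tolist())
c=dict(np.load('side12.npz'));p=proj(c,P); x,y=p.mean(0).astype(int); a=c['img'][y-60:y+60,x-70:x+70]
p=proj(s,P); x,y=p.mean(0).astype(int); b=s['img'][y-60:y+60,x-70:x+70]
cv2.imwrite('pics/c12.png',cv2.resize(np.hstack([a,b]),None,fx=2.8,fy=2.8,interpolation=cv2.INTER_CUBIC))
E
```

```text
grip [0.5133 0.0297 0.1809] tip [0.5117 0.03   0.1158] off mm (grip,tip) [ -4.6 -15.8] [ -6.2 -15.5]
now [0.514  0.0299 0.1709] yaw 101.5 shift cm [1.37 0.7  5.62] twist 0.0
[-0.1  0.3 -1.9]
side [[279.1, 160.7], [278.2, 185.9]]
scene [[283.9, 180.9], [284.1, 202.3]]
```

View pics/c12.png

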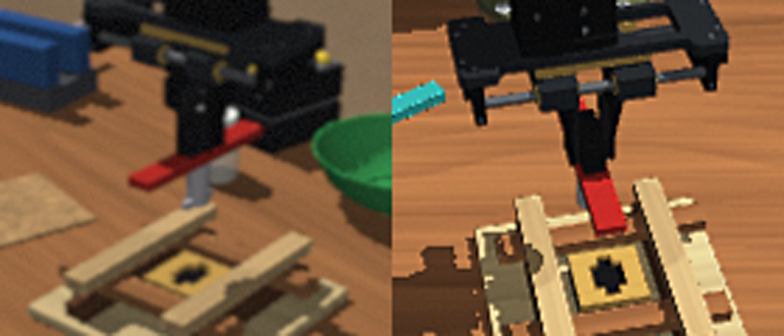

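Side crop: the stem tip is at ≈(198,205), as predicted (197,204); the bar lies parallel to the slats and the stack is in order. I lower toward the socket.

>>> arm_command:
  translation:
    - [1, 0.5, 1]
    - [0.3, 0.2, 2]
    - [0, 0, 1.5]
    - [0, 0, 0.5]
    - [0, 0, 0]
    - [0, 0, 0]
  twist: [0, 0, 0, 0, 0, 0]

```text
time_s: 24.02
tool_pos: [0.5204, 0.0452, 0.1179]
tool_rot: [178.4, -0.5, 100.9]
force: [0.8, -0.4, -1.9]
grip_width: 0.0175
```

```bash
python3 -c "
from h import *
keep(101.5,.042)"
```

```text
grip [0.5196 0.0449 0.1279] tip [0.518  0.0452 0.0628] off mm (grip,tip) [ 1.7 -0.6] [ 0.1 -0.3]
now [0.5204 0.0452 0.1179] yaw 100.9 shift cm [ 0.03 -0.12  2.08] twist -0.6
[ 0.8 -0.4 -1.9]
```

>>> arm_command:
  translation:
    - [0, -0.1, 0.8]
    - [0, 0, 0.6]
    - [0, 0, 0.4]
    - [0, 0, 0.2]
    - [0, 0, 0]
    - [0, 0, 0]
  twist: [-0.6, 0, 0, 0, 0, 0]

```text
time_s: 24.78
tool_pos: [0.5206, 0.0453, 0.0975]
tool_rot: [178.2, -0.5, 101.5]
force: [-1.0, 0.6, -2.3]
grip_width: 0.0177
```

```bash
python3 -c "
from h import *
keep(101.5,.030)"
```

```text
grip [0.5198 0.045  0.1075] tip [0.5183 0.0453 0.0424] off mm (grip,tip) [ 1.9 -0.5] [ 0.4 -0.2]
now [0.5206 0.0453 0.0975] yaw 101.5 shift cm [ 0.04 -0.13  1.24] twist 0.0
[-1.   0.6 -2.3]
```

>>> arm_command:
  translation:
    - [0, -0.1, 0.4]
    - [0, 0, 0.4]
    - [0, 0, 0.3]
    - [0, 0, 0.3]
    - [0, 0, 0]
  twist: [0, 0, 0, 0, 0]

```text
time_s: 25.4
tool_pos: [0.5203, 0.0454, 0.0832]
tool_rot: [178.2, -0.5, 101.6]
force: [-1.6, -1.0, 0.8]
grip_width: 0.0176
```

```bash
python3 -c "
from h import *
keep(101.5,.017)"
```

```text
grip [0.5196 0.0451 0.0932] tip [0.5181 0.0455 0.0281] off mm (grip,tip) [ 1.7 -0.4] [ 0.2 -0. ]
now [0.5203 0.0454 0.0832] yaw 101.6 shift cm [ 0.02 -0.1   1.11] twist 0.1
[-1.6 -1.   0.8]
```

>>> arm_command:
  translation:
    - [0, 0, 0.4]
    - [0, 0, 0.3]
    - [0, 0, 0.2]
    - [0, 0, 0.1]
    - [0, 0, 0.1]
    - [0, 0, 0.1]
  twist: [0, 0, 0, 0, 0, 0]

```text
time_s: 26.15
tool_pos: [0.5209, 0.0454, 0.0728]
tool_rot: [178.2, -0.6, 101.5]
force: [-3.4, 0.4, 6.3]
grip_width: 0.0178
```

```bash
python3 -c "
from h import *
keep(101.5,.017)"
```

```text
grip [0.5201 0.0452 0.0828] tip [0.5186 0.0455 0.0177] off mm (grip,tip) [ 2.2 -0.3] [0.7 0. ]
now [0.5209 0.0454 0.0728] yaw 101.5 shift cm [ 0.03 -0.12  0.07] twist 0.0
[-3.4  0.4  6.3]
```

>>> arm_command:
  translation:
    - [0, -0.1, 0.1]
    - [0, 0, 0.1]
    - [0, 0, 0.1]
  twist: [0, 0, 0]

```text
time_s: 26.52
tool_pos: [0.5209, 0.0454, 0.0715]
tool_rot: [178.1, -0.7, 101.5]
force: [-3.8, -1.3, 10.3]
grip_width: 0.0179
```

>>> arm_command:
  translation:
    - [0, 0, 0.1]
    - [0, 0, 0.1]
    - [0, 0, 0.1]
    - [0, 0, 0.1]
  twist: [6, 7, 7, 7]

```text
time_s: 27.02
tool_pos: [0.5254, 0.0462, 0.0716]
tool_rot: [178.2, -1.7, 73.7]
force: [-4.6, -0.7, 9.5]
grip_width: 0.0177
```

```bash
python3 -c "
from h import *
keep(11.5,.016); print(telemetry.get_obs()['wrist_torque'].round(2))"
```

```text
grip [0.5245 0.0462 0.0816] tip [0.5238 0.0485 0.0165] off mm (grip,tip) [6.6 0.7] [5.9 3. ]
now [0.5254 0.0462 0.0716] yaw 73.7 shift cm [-0.38 -0.53  0.03] twist 62.2
[-4.6 -0.7  9.5]
[-0.42  0.99  0.12]
```

>>> arm_command:
  translation:
    - [-0.2, -0.3, 0.1]
    - [-0.2, -0.2, 0.1]
    - [-0.1, -0.1, 0.1]
  twist: [3, 5, 7]

```text
time_s: 27.4
tool_pos: [0.5247, 0.0444, 0.0723]
tool_rot: [178.1, -2.7, 58.3]
force: [-2.1, -1.4, 6.7]
grip_width: 0.0177
```

```bash
python3 -c "
from h import *
keep(11.5,.016); print(telemetry.get_obs()['wrist_torque'].round(2))"
```

```text
grip [0.5237 0.0444 0.0823] tip [0.5242 0.0477 0.0173] off mm (grip,tip) [ 5.8 -1.1] [6.3 2.2]
now [0.5247 0.0444 0.0723] yaw 58.3 shift cm [-0.42 -0.47  0.1 ] twist 46.8
[-2.1 -1.4  6.7]
[-0.46  0.61  0.  ]
```

>>> arm_command:
  translation:
    - [-0.3, -0.4, 0.2]
    - [-0.2, -0.2, 0.1]
    - [0, 0, 0.1]
  twist: [0, 0, 0]

```text
time_s: 27.78
tool_pos: [0.5241, 0.0441, 0.0724]
tool_rot: [177.5, -3.3, 58.2]
force: [-5.4, -0.0, 7.6]
grip_width: 0.0175
```

```bash
python3 -c "
from h import *
keep(11.5,.016); print(telemetry.get_obs()['wrist_torque'].round(2))"
```

```text
grip [0.5231 0.0441 0.0824] tip [0.5245 0.0475 0.0174] off mm (grip,tip) [ 5.2 -1.4] [6.6 2. ]
now [0.5241 0.0441 0.0724] yaw 58.2 shift cm [-0.4  -0.48  0.1 ] twist 46.7
[-5.4 -0.   7.6]
[-0.36  1.48  0.01]
```

>>> arm_command:
  translation:
    - [0, 0, 0]
  twist: [0]

```text
time_s: 27.9
tool_pos: [0.524, 0.044, 0.0728]
tool_rot: [177.5, -3.2, 58.2]
force: [-3.9, 0.2, 5.3]
grip_width: 0.0179
```

```bash
python3 -c "
from h import *
keep(11.5,.016); o=telemetry.get_obs(); print(o['wrist_torque'].round(2),np.round(o['qpos'],1))"
```

```text
grip [0.5229 0.044  0.0827] tip [0.5244 0.0475 0.0177] off mm (grip,tip) [ 5.  -1.5] [6.5 2. ]
now [0.524  0.044  0.0728] yaw 58.2 shift cm [-0.39 -0.47  0.13] twist 46.7
[-3.9  0.2  5.3]
[-0.23  1.02  0.03] [-39.5   8.6  35.  115.1  -7.4  54.1  57.3]
```

```bash
cat >> h.py <<'E'
def red(c,roi):
    h=cv2.cvtColor(c['img'],cv2.COLOR_BGR2HSV);H,S,V=[x.astype(int) for x in cv2.split(h)]
    yy,xx=np.mgrid[:420,:560]; return ((H<6)|(H>174))&(S>150)&(V>60)&(xx>roi[0])&(xx<roi[1])&(yy>roi[2])&(yy<roi[3])
def ends(c,m):
    y,x=np.nonzero(m); p=np.c_[x,y].astype(float); vx,vy,x0,y0=cv2.fitLine(p.astype(np.float32),cv2.DIST_L2,0,.01,.01).ravel()
    t=(p-[x0,y0])@[vx,vy]; return [p[t<t.min()+4].mean(0),p[t>t.max()-4].mean(0)],len(p)
def tri(a,pa,b,pb):
    r=[]
    for c,p in ((a,pa),(b,pb)): r.append((np.array(c['T'])[:3,3],cast(c,p,0)[0]))
    d=[(q-o)/np.linalg.norm(q-o) for o,q in r]; A=sum(np.eye(3)-np.outer(k,k) for k in d); B=sum((np.eye(3)-np.outer(k,k))@o for k,(o,q) in zip(d,r))
    return np.linalg.solve(A,B)
def look():
    s,d,w=snap('scene'),snap('side'),snap('wrist'); T=tool()
    cc=[proj(c,[T[:3,3]])[0] for c in (s,d)]
    es=[ends(c,red(c,(u[0]-60,u[0]+60,u[1]-60,u[1]+60))) for c,u in zip((s,d),cc)]; print(es)
    np.savez('last_w.npz',**w); cv2.imwrite('pics/last_s.png',s['img'])
    for i in (0,1):
        for j in (0,1):
            P=tri(s,es[0][0][i],d,es[1][0][j]); e=proj(s,P)[0]-es[0][0][i]
            print(i,j,P.round(4),'reproj px',np.linalg.norm(e).round(2))
    hw=dict(w); hw['T']=np.array(w['hand_eye']); blob(hw,red(w,(150,400,0,400)),.005,2,'tool frame bar')
E
python3 -c "
from h import *
look()"
```

```text
[([array([273.23529412, 243.02941176]), array([307.76, 204.32])], 324), ([array([248.46153846, 201.84615385]), array([304.84, 198.76])], 350)]
0 0 [0.5023 0.0478 0.0326] reproj px 26.09
0 1 [0.5849 0.0075 0.0629] reproj px 1.29
1 0 [0.4641 0.088  0.0637] reproj px 0.02
1 1 [0.5506 0.0405 0.0992] reproj px 24.34
tool frame bar c [  0.3 -43. ] size [73.  24.2] yaw 90.0 px [279. 175.]
tool frame bar c [ 0.7 43. ] size [23.1 18.9] yaw 1.5 px [277. 316.]
```

```bash
python3 - <<'E'
from h import *
s,d=dict(np.load('scene11.npz')),dict(np.load('side11.npz'))
def hole(c,P):
    u=proj(c,[P])[0]; h=cv2.cvtColor(c['img'],cv2.COLOR_BGR2HSV); yy,xx=np.mgrid[:420,:560]
    V=h[:,:,2]; m=(abs(xx-u[0])<16)&(abs(yy-u[1])<11)&(V<60)
    n,l,st,ce=cv2.connectedComponentsWithStats(m.astype(np.uint8)); k=1+np.argmax(st[1:,4]); print('pred',u.round(1),'blob',st[k],ce[k].round(2)); return ce[k]
P=np.array([.5179,.0455,.036]); a,b=hole(s,P),hole(d,P)
print('tri',tri(s,a,d,b).round(4),'scene@.036',cast(s,a,.036)[0].round(4),'side@.036',cast(d,b,.036)[0].round(4))
E
```

```text
pred [290.7 228.2] blob [286 224  12  12  92] [291.08 229.08]
pred [275.9 211.1] blob [260 202  12   8  30] [264.83 205.  ]
tri [0.5102 0.0584 0.041 ] scene@.036 [0.5208 0.0463 0.036 ] side@.036 [0.516  0.0879 0.036 ]
```

>>> arm_command:
  translation:
    - [-0.3, -0.5, 0.1]
    - [-0.3, -0.5, 0.1]
  twist: [0, 0]

```text
time_s: 28.3
tool_pos: [0.5208, 0.0442, 0.074]
tool_rot: [176.7, -3.8, 58.2]
force: [3.1, -1.7, 6.0]
grip_width: 0.0173
```

```bash
python3 -c "
from h import *
keep(11.5,.016); o=telemetry.get_obs(); print(o['wrist_torque'].round(2),tool()[:3,2].round(3))"
```

```text
grip [0.5196 0.0442 0.0839] tip [0.5222 0.0477 0.019 ] off mm (grip,tip) [ 1.7 -1.3] [4.3 2.2]
now [0.5208 0.0442 0.074 ] yaw 58.2 shift cm [-0.28 -0.25  0.27] twist 46.7
[ 3.1 -1.7  6. ]
[-0.39 -1.    0.01] [ 0.085  0.026 -0.996]
```

>>> arm_command:
  translation:
    - [0.3, 0.4, 0.2]
    - [0.3, 0.4, 0.2]
    - [0.3, 0.4, 0.2]
  twist: [0, 0, 0]

```text
time_s: 28.68
tool_pos: [0.5274, 0.0438, 0.0711]
tool_rot: [177.7, -3.2, 58.2]
force: [-27.9, -1.3, 44.7]
grip_width: 0.0172
```

```bash
python3 -c "
from h import *
keep(11.5,.016); o=telemetry.get_obs(); print(o['wrist_torque'].round(2),tool()[:3,2].round(3))"
```

```text
grip [0.5264 0.0438 0.0811] tip [0.5276 0.0473 0.0161] off mm (grip,tip) [ 8.5 -1.7] [9.7 1.8]
now [0.5274 0.0438 0.0711] yaw 58.2 shift cm [-0.54 -0.75 -0.05] twist 46.7
[-27.9  -1.3  44.7]
[-0.64  6.19  0.03] [ 0.062  0.026 -0.998]
```

>>> arm_command:
  translation:
    - [0, 0, 0]
    - [0, 0, 0]
  twist: [0, 3]

```text
time_s: 28.92
tool_pos: [0.5262, 0.043, 0.0722]
tool_rot: [178.1, -3.2, 55.1]
force: [-3.4, -1.2, 5.5]
grip_width: 0.0178
```

```bash
sed -i 's/^C=.*/C=np.array([.5203,.0462])/' h.py; python3 -c "
from h import *
keep(11.5,.016); o=telemetry.get_obs(); print(o['wrist_torque'].round(2),tool()[:3,2].round(3))"
```

```text
grip [0.5252 0.043  0.0822] tip [0.5263 0.0466 0.0172] off mm (grip,tip) [ 4.9 -3.2] [6.  0.4]
now [0.5262 0.043  0.0722] yaw 55.1 shift cm [-0.26 -0.51  0.09] twist 43.6
[-3.4 -1.2  5.5]
[-0.43  0.6   0.07] [ 0.059  0.026 -0.998]
```

>>> arm_command:
  translation:
    - [0, 0, 0.1]
    - [0, 0, 0.1]
    - [0, 0, 0.1]
  twist: [7, 7, 7]

```text
time_s: 29.3
tool_pos: [0.5255, 0.0418, 0.0718]
tool_rot: [179.4, -3.5, 33.7]
force: [-8.2, -1.0, 15.9]
grip_width: 0.0175
```

```bash
python3 -c "
from h import *
keep(11.5,.016); o=telemetry.get_obs(); print(o['wrist_torque'].round(2),tool()[:3,2].round(3))
look()"
```

```text
grip [0.5247 0.042  0.0817] tip [0.5265 0.0464 0.0168] off mm (grip,tip) [ 4.4 -4.2] [6.2 0.2]
now [0.5255 0.0418 0.0718] yaw 33.7 shift cm [-0.39 -0.42  0.05] twist 22.2
[-8.2 -1.  15.9]
[-0.97  1.99  0.63] [ 0.056  0.025 -0.998]
[([array([263.7       , 237.26666667]), array([294.66666667, 225.33333333])], 258), ([array([250.25 , 195.375]), array([305.8, 205.6])], 357)]
0 0 [0.5003 0.0289 0.0572] reproj px 28.66
0 1 [ 0.566  -0.0151  0.0602] reproj px 0.94
1 0 [0.4956 0.0777 0.0556] reproj px 13.37
1 1 [0.564  0.027  0.0647] reproj px 14.93
tool frame bar c [  0.3 -43.2] size [74.3 24. ] yaw 89.4 px [278. 175.]
tool frame bar c [ 1.1 42.6] size [22.9 18.9] yaw 1.5 px [277. 316.]
```

>>> arm_command:
  translation:
    - [0, 0, 0]
    - [0, 0, 0.1]
    - [0, 0, 0.1]
  twist: [6, 8, 8]

```text
time_s: 29.82
tool_pos: [0.5204, 0.0404, 0.0718]
tool_rot: [-179.3, -2.6, 11.7]
force: [-13.2, -0.8, 22.0]
grip_width: 0.0179
```

```bash
python3 -c "
from h import *
keep(11.5,.016); o=telemetry.get_obs(); print(o['wrist_torque'].round(2),tool()[:3,2].round(3))"
```

```text
grip [0.5198 0.0407 0.0818] tip [0.5219 0.0454 0.017 ] off mm (grip,tip) [-0.5 -5.5] [ 1.6 -0.8]
now [0.5204 0.0404 0.0718] yaw 11.7 shift cm [-0.04 -0.25  0.1 ] twist 0.2
[-13.2  -0.8  22. ]
[-0.88  3.48  0.96] [ 0.042  0.022 -0.999]
```

>>> arm_command:
  translation:
    - [0, 0, 0.1]
  twist: [1]

```text
time_s: 29.95
tool_pos: [0.5192, 0.0403, 0.0719]
tool_rot: [-179.2, -2.4, 10.8]
force: [-6.8, -1.6, 14.8]
grip_width: 0.0183
```

```bash
python3 - <<'E'
from h import *
keep(11.5,.016); look()
s,d=snap('scene'),snap('side')
# pale slat ends / red bar relative picture numbers, and fingers view in wrist
T=tool(); w=dict(np.load('last_w.npz')); hw=dict(w); hw['T']=np.array(w['hand_eye'])
m=red(w,(150,400,0,400)); ys,xs=np.nonzero(m)
for r in (110,150,190,225): 
    c=xs[ys==r]; print(r,c.min() if len(c) else None,c.max() if len(c) else None)
E
```

```text
grip [0.5188 0.0406 0.0819] tip [0.5206 0.0453 0.017 ] off mm (grip,tip) [-1.5 -5.6] [ 0.3 -0.9]
now [0.5192 0.0403 0.0719] yaw 10.8 shift cm [ 0.08 -0.25  0.11] twist -0.7
[-6.8 -1.6 14.8]
[([array([259.66666667, 227.63888889]), array([319.75675676, 214.81081081])], 345), ([array([254.        , 190.91666667]), array([301.12, 212.  ])], 335)]
0 0 [0.4953 0.016  0.0791] reproj px 26.41
0 1 [ 0.5368 -0.027   0.0592] reproj px 0.12
1 0 [0.5042 0.1154 0.069 ] reproj px 0.67
1 1 [0.5502 0.062  0.058 ] reproj px 27.58
tool frame bar c [ -0.4 -43.8] size [73.8 24.2] yaw 88.2 px [276. 175.]
tool frame bar c [ 1.9 41.9] size [23.5 18.9] yaw 0.0 px [278. 316.]
110 251 297
150 253 298
190 255 298
225 256 299
```

>>> arm_command:
  translation:
    - [0, -0.4, 0.1]
    - [0, -0.3, 0.1]
  twist: [0, 0]

```text
time_s: 30.45
tool_pos: [0.5178, 0.0413, 0.0717]
tool_rot: [-179.6, -2.2, 10.9]
force: [-4.1, -6.6, 10.8]
grip_width: 0.0177
```

```bash
python3 - <<'E'
from h import *
keep(11.5,.016); look(); print(tool()[:3,2].round(3))
E
```

```text
grip [0.5174 0.0417 0.0817] tip [0.5191 0.0459 0.0168] off mm (grip,tip) [-2.9 -4.5] [-1.2 -0.3]
now [0.5178 0.0413 0.0717] yaw 10.9 shift cm [ 0.2  -0.14  0.09] twist -0.6
[-4.1 -6.6 10.8]
[([array([260.16216216, 226.72972973]), array([320.44117647, 215.29411765])], 345), ([array([253.39130435, 191.34782609]), array([300.30769231, 211.61538462])], 338)]
0 0 [0.4929 0.0164 0.0788] reproj px 26.01
0 1 [ 0.5351 -0.0259  0.0605] reproj px 0.11
1 0 [0.5038 0.1173 0.067 ] reproj px 0.73
1 1 [0.5506 0.0644 0.0574] reproj px 27.2
tool frame bar c [  0.3 -43.5] size [73.5 23.8] yaw 89.2 px [278. 175.]
tool frame bar c [ 1.4 42.3] size [23.2 18.2] yaw -0.0 px [278. 316.]
[ 0.037  0.014 -0.999]
```

>>> arm_command:
  translation:
    - [0.1, -0.4, 0.1]
    - [0, -0.2, 0.1]
    - [0, 0, 0.1]
  twist: [0, 0, 0]

```text
time_s: 30.98
tool_pos: [0.5181, 0.041, 0.0716]
tool_rot: [-180.0, -2.1, 10.9]
force: [-5.6, 0.5, 11.0]
grip_width: 0.0179
```

```bash
python3 - <<'E'
from h import *
keep(11.5,.016); look(); print(tool()[:3,2].round(3))
E
```

```text
grip [0.5176 0.0415 0.0816] tip [0.5193 0.0453 0.0166] off mm (grip,tip) [-2.7 -4.7] [-1.  -0.9]
now [0.5181 0.041  0.0716] yaw 10.9 shift cm [ 0.2  -0.19  0.07] twist -0.6
[-5.6  0.5 11. ]
[([array([260.02631579, 226.86842105]), array([320.35294118, 215.29411765])], 337), ([array([253.39130435, 191.34782609]), array([300.75      , 211.66666667])], 336)]
0 0 [0.493  0.0163 0.0787] reproj px 26.11
0 1 [ 0.5358 -0.0264  0.0604] reproj px 0.0
1 0 [0.5037 0.1172 0.0671] reproj px 0.76
1 1 [0.5511 0.0637 0.0576] reproj px 27.39
tool frame bar c [  0.3 -43.6] size [73.6 23.9] yaw 89.2 px [278. 175.]
tool frame bar c [ 1.4 42.3] size [23.2 18.2] yaw -0.0 px [277. 316.]
[ 0.035  0.007 -0.999]
```

```bash
python3 - <<'E'
from h import *
s0,d0=dict(np.load('scene12.npz')),dict(np.load('side12.npz')); s1,d1=snap('scene'),snap('side')
pts={'slat+ near':(.600,.118,.054),'slat- near':(.622,.010,.054),'slat+ far':(.418,.082,.054),'slat- far':(.440,-.026,.054),'under+ ':(.578,.05,.04),'tin':(.462,-.251,.085),'jar':(.71,.248,.075)}
for n,P in pts.items():
    for t,a,b in (('scene',s0,s1),('side',d0,d1)):
        u,v=proj(a,[P])[0].round().astype(int)
        if not(15<u<545 and 15<v<405): continue
        A=cv2.cvtColor(a['img'],6)[v-8:v+9,u-8:u+9]; B=cv2.cvtColor(b['img'],6)[v-13:v+14,u-13:u+14]
        r=cv2.matchTemplate(B,A,cv2.TM_CCOEFF_NORMED); _,m,_,l=cv2.minMaxLoc(r); print(n,t,(u,v),'shift px',(l[0]-5,l[1]-5),'score',round(m,2))
o=telemetry.get_obs(); print(o['time_s'],np.round(o['force'],1),np.round(o['tool_pos'],4),o['grip_width'])
E
```

```text
slat+ near scene (np.int64(324), np.int64(250)) shift px (0, 0) score 1.0
slat+ near side (np.int64(282), np.int64(185)) shift px (4, 0) score 0.07
slat- near scene (np.int64(275), np.int64(258)) shift px (0, 0) score 0.85
slat- near side (np.int64(315), np.int64(198)) shift px (1, -1) score 0.51
slat+ far scene (np.int64(304), np.int64(195)) shift px (5, -5) score 0.25
slat+ far side (np.int64(235), np.int64(212)) shift px (0, 0) score 1.0
slat- far scene (np.int64(262), np.int64(201)) shift px (5, -5) score 0.21
slat- far side (np.int64(270), np.int64(228)) shift px (1, 0) score 0.8
under+  scene (np.int64(293), np.int64(246)) shift px (0, 0) score 1.0
under+  side (np.int64(292), np.int64(202)) shift px (-5, -5) score 0.19
tin scene (np.int64(168), np.int64(198)) shift px (3, 4) score 0.16
tin side (np.int64(353), np.int64(259)) shift px (-2, 1) score 0.14
jar scene (np.int64(395), np.int64(286)) shift px (0, 0) score 1.0
jar side (np.int64(281), np.int64(154)) shift px (-5, 1) score 0.3
31.225 [-5.8 -1.6 11.8] [0.518  0.0412 0.0716] 0.017798847707016528
```

Slats, keeper and push are steady (plunger pressed, about 12 N, bar about 91° from the slats), so I hand it in.

```bash
python3 -c "
from h import *
print(env.sign_off()); o=telemetry.get_obs(); print(o['time_s'],o['force'].round(1),np.round(o['tool_pos'],4),o['grip_width'])"
```

```text
the job is handed in; nothing more can be done
None
the job is handed in; nothing more can be done
```

The stack is finished and handed in at about 31 s, but the run may be judged failed because the wrist-force reading passed its limit early on. When I lowered onto the first slat, the fingers overshot onto the cork mat and the reading jumped to 147 N. The limit is 120 N. Every later approach was slow.

**What I did:** I laid both pale slats above the bearers and took the keeper from its stand. I put it in the keyed socket with the bar along the slats, pressed it home, turned it clockwise to about 90° and handed in while still gripping and pressing.

**Last checks:**

| Check | Measured | Needed |
|---|---|---|
| Bar angle to the slats | about 91° | 72° or more |
| Grip centre above the socket mouth | about 45.6 mm | 42–51 mm |
| Downward push on the keeper | about 12 N | spring needs 10 N fully down |
| Keeper tilt | about 0.06 rad | below 0.1 rad |
| Keeper position from the socket centre | within 1 mm (from the bar ends), 5 mm (from the tool pose) | 7 mm |

- **Slats:** they showed no movement from the keeper's turn wherever the cameras could see them, to within a pixel.
- **Jar and tin:** the jar had not moved. The last image check of the tin was inconclusive, but it stood in place in the earlier views.
- **Brush:** I did not re-check it; the arm stayed clear of it.

**Disagreements:**
- My readings of the socket centre differ by about 3 mm between the wrist and scene cameras.
- The tool picked up a few degrees of tilt while working in the socket. Side forces briefly reached 28 N, with 45 N downward, before I relaxed and straightened it.

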